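Vent the flip-cap tubes on the tube mixer, cap them and start it

TASK

The flip-cap tubes on the stopped tube mixer are giving off gas: flick open each flip cap that is still shut, so that all three flip-cap tubes stand wide open together for a moment. Then press all three caps fully shut until they snap home, and only when all are shut turn the mixer's rotary switch to on. Do not disturb the bottle, measuring cylinder and box around the mixer.

Things in the scene. Friction and masses are not known exactly. Their poses are not given: they have to be found in the camera images.
- mixer: White tube mixer fixed on the bench, 285 (x) x 250 (y) mm, housing top at z = 55 mm; origin under its centre on the bench, own x from its console (robot side) to its tubes. Dark two-plate steel tube holder, 160 x 214 mm round (45, 0), top at z = 128. Four sockets in two staggered rows at (x, y) = (0, -60), (0, 20), (90, -20), (90, 60) mm; which tube stands in which changes.
- tube_a: 50 mL flip-cap tube, frosted plastic, 30 mm diameter, 116 mm tall, gripped in a socket (neither turns nor lifts out); origin at the centre of its foot, 70 mm above the bench. Its own x points from the cap's tab to the hinge, up to 0.4 rad off the mixer's x. The hinge axis runs along its y through x = 20, z = 116 mm, level with the rim.
- cap_a (a joint): White flip cap of tube_a, rad: 0 snapped shut, growing as the tab swings up and back to a stop at 1.95. Starts open. Shut, a snap bead holds it with about 0.15 N m (3 N up at the tab frees it); past 0.2 rad it springs open by itself and stays up (1.4 to 1.95). Swung back it resists lightly (under 0.08 N m) down to 0.45 rad; there the bead needs 0.23 N m (6 to 9 N down) to snap it home.
- tab_a (a point): Middle of the thumb tab of cap_a, 50 mm from the hinge axis; moves with the cap (x axis turns with it). Cap: disc 35 mm across, 9 mm thick on the rim, centred 20 mm from the hinge axis; facing away from the hinge the flat tab, 14 mm wide, 5 mm thick, 2 mm above the rim, sticks out 18 mm past the disc, tip 55 mm from the hinge axis. Free space below the tab: 58 mm.
- tube_b: 50 mL flip-cap tube, frosted plastic, 30 mm diameter, 116 mm tall, gripped in a socket (neither turns nor lifts out); origin at the centre of its foot, 70 mm above the bench. Its own x points from the cap's tab to the hinge, up to 0.4 rad off the mixer's x. The hinge axis runs along its y through x = 20, z = 116 mm, level with the rim.
- cap_b (a joint): White flip cap of tube_b, rad: 0 snapped shut, growing as the tab swings up and back to a stop at 1.95. Starts shut. Shut, a snap bead holds it with about 0.15 N m (3 N up at the tab frees it); past 0.2 rad it springs open by itself and stays up (1.4 to 1.95). Swung back it resists lightly (under 0.08 N m) down to 0.45 rad; there the bead needs 0.23 N m (6 to 9 N down) to snap it home.
- tab_b (a point): Middle of the thumb tab of cap_b, 50 mm from the hinge axis; moves with the cap (x axis turns with it). Cap: disc 35 mm across, 9 mm thick on the rim, centred 20 mm from the hinge axis; facing away from the hinge the flat tab, 14 mm wide, 5 mm thick, 2 mm above the rim, sticks out 18 mm past the disc, tip 55 mm from the hinge axis. Free space below the tab: 58 mm.
- tube_c: 50 mL flip-cap tube, frosted plastic, 30 mm diameter, 116 mm tall, gripped in a socket (neither turns nor lifts out); origin at the centre of its foot, 70 mm above the bench. Its own x points from the cap's tab to the hinge, up to 0.4 rad off the mixer's x. The hinge axis runs along its y through x = 20, z = 116 mm, level with the rim.
- cap_c (a joint): White flip cap of tube_c, rad: 0 snapped shut, growing as the tab swings up and back to a stop at 1.95. Starts shut. Shut, a snap bead holds it with about 0.15 N m (3 N up at the tab frees it); past 0.2 rad it springs open by itself and stays up (1.4 to 1.95). Swung back it resists lightly (under 0.08 N m) down to 0.45 rad; there the bead needs 0.23 N m (6 to 9 N down) to snap it home.
- tab_c (a point): Middle of the thumb tab of cap_c, 50 mm from the hinge axis; moves with the cap (x axis turns with it). Cap: disc 35 mm across, 9 mm thick on the rim, centred 20 mm from the hinge axis; facing away from the hinge the flat tab, 14 mm wide, 5 mm thick, 2 mm above the rim, sticks out 18 mm past the disc, tip 55 mm from the hinge axis. Free space below the tab: 58 mm.
- screw_tube: A tube of the same size with a plain ribbed screw cap (35 mm across, top 127 mm above its foot, no tab), in the remaining socket; origin at the centre of its foot, 70 mm above the bench. Not part of the job, only in the way.
- switch (a joint): Rotary on/off switch on the mixer's console, rad: 0 off (handle's white pointer line towards the mixer's +x), 1.047 on (turned 60 degrees clockwise seen from above). Stops at both ends; it springs over the middle into either end; about 0.16 N m. Starts off.
- switch_grip (a point): Middle of the switch's black handle, on its upright axis, 85 mm above the bench, at (-98, 72) mm of the mixer; turns with the handle. Handle: upright bar 50 mm long (along this point's x), 13 mm thick, top 11 mm above this point, foot 17 mm below it on a disc of 38 mm diameter.
- media_bottle: Bystander: loose glass bottle, 86 mm in diameter, 178 mm tall with its cap, origin under its centre; to the mixer's +y side.
- cylinder: Bystander: loose glass measuring cylinder, foot 68 mm in diameter, 28 mm tube, 220 mm tall, origin under its centre; to the mixer's -y side. Tips easily.
- slide_box: Bystander: loose clear plastic box 88 x 68 x 58 mm, origin under its centre; to the mixer's -y side, towards its far end.

How it is judged:
On the way, in this order (a step that is already met when the one before it is completed fails the run):
1. all three flip caps stand open together (each beyond 1.2 rad), the switch still off (value of joint each of cap_a, cap_b, cap_c above 1.2 rad and value of joint switch below 0.25 rad), for 0.3 s.
2. all three flip caps are snapped shut (each below 0.08 rad), the switch still off (value of joint each of cap_a, cap_b, cap_c below 0.08 rad and value of joint switch below 0.25 rad), for 0.2 s.
At the end, for the whole second after the job is handed in: All three flip caps snapped shut (below 0.08 rad), the switch at on (above 0.97 rad), and the bottle, cylinder and box upright within 25 mm of where they stood (value of joint each of cap_a, cap_b, cap_c below 0.08 rad and value of joint switch above 0.97 rad and angle between each of media_bottle, cylinder, slide_box's own z axis and vertical below 0.1 rad and distance of each of media_bottle, cylinder, slide_box from where it was at the start of the episode below 0.025 m); the robot touches nothing.
It fails at once if the switch is turned on while a flip cap is open (value of joint switch above 0.6 rad and value of joint any of cap_a, cap_b, cap_c above 0.3 rad).
It fails at once if a bystander is knocked over or pushed more than 25 mm (angle between any of media_bottle, cylinder, slide_box's own z axis and vertical above 0.4 rad or distance of any of media_bottle, cylinder, slide_box from where it was at the start of the episode above 0.025 m).
It also fails if it takes over 72 s, if anything falls off the work surface, if the arm or the gripper's body presses on something with over 40 N, if the wrist force passes 120 N, or if a joint passes its speed limit or range.

ROBOT

A 6-joint arm with a two-finger parallel gripper is mounted at the origin on the work surface. World frame = base frame: x ahead of the robot, y to its left, z up, the work surface at z = 0. Lengths are in m, angles in rad, forces in N, time in s.
With the tool pointing down it reaches from about 0.35 to 1 m from the base axis. Payload 7.1 kg.
Tool frame: the origin (TCP) lies on the centre line of the jaws, within the pads' length; the fingertips stand 17 mm ahead of it and the grasp point (between the pads) lies 2 mm behind it (env.finger_overhang is the distance from the TCP to the fingertips, in m); z points along the fingers, y is the line along which they close (so a half turn about z gives the same grasp; the last joint's range is limited). The gripper opens to 85 mm and grips with 20 to 120 N. Pads are 22 mm wide; open, the fingers measure 114 mm over their backs; the gripper's body (76 mm by 85 mm) begins 54 mm behind the grasp point. The pads swing forward as they close: fully open they stand 13 mm farther back than shut.
Start: joints at [-1.305, 0.423, 1.63, -0, 1.089, -0.019], TCP at [0.176, -0.6, 0.248] pointing down, gripper open.
Joint ranges: [-3, 3], [-0.9, 2.11], [0.09, 2.58], [-1.31, 4.45], [0.11, 2.69], [-2.54, 2.54]. Speed limits (rad/s): [2.39, 2.39, 3.01, 3.14, 3.14, 3.14].

INTERFACE

Orientations are given as [roll, pitch, yaw] about the fixed x, y, z axes, in that order (R = Rz(yaw) Ry(pitch) Rx(roll)).
In Python, from station import monitor, eyes, env gives the robot as it stands.
- The arm moves only by the shell command python3 -m creep 'ROWS' [FORCE]. ROWS is JSON, a list of rows, each an object of numbers: "x", "y", "z": the shift along the tool's x, y, z each as a share of 0.25 m, from -1 to 1; "wx", "wy", "wz": the turn, a rotation vector about the tool's x, y, z each as a share of 180 degrees, from -1 to 1; "hand": the closure, from 0 (fully open) to 1 (shut). In form: [{"x": .., "y": .., "z": .., "wx": .., "wy": .., "wz": .., "hand": ..}, ...]. A call has 1 to 8 rows; each row shifts and turns the commanded pose from where the row before left it, along the tool's axes as they then stand; what a row does not reach is not made up. A row lasts 1/12 s, in which the tool goes at most 41.7 mm and 7.16 degrees, less where a joint would pass 70% of its speed; a pose out of reach is approached as far as the arm can. A call with a number of a shift or a turn outside -1 to 1 is refused whole. A call with a gripper value outside its range is refused whole. The fingers move at their own pace and stop on an object; FORCE is the grip in N (left out, the last holds). Time passes only in rows, so rows that do not move let the fingers close. It gives the time, the measured TCP pose, the force, the opening and the grip force at its end, in the units of the state.
- monitor.sense(): the state, without advancing time (a new reading comes with each control period).
- eyes.snapshot(name): name is "scene" or "top" or "wrist"; returns the picture (400x640x3 uint8, red, green, blue); there is no depth.
- eyes.camera_params(name): a dict with "fx", "fy", "cx", "cy" (pixels), "cam_to_world" (4x4, takes a point from camera to world coordinates). Camera axes: x right, y down, z forward; pixel columns grow to the right and rows downward; lengths in m; the calibration is good to about 2 mm. A picture is of the moment at which its call begins: read the wrist's pose just before it. camera_params takes no time and is no camera call; for the wrist camera it gives the pose at the moment of the call.
- env.job_done(): hands the job in; it is judged then, once.
The state is a dict: "t": time; "joint_positions": joint angles; "qvel": joint speeds; "effort": joint torques, N m; "tcp_pos": TCP position; "eef_rot": TCP orientation; "ft_force": force on the tool from outside, world axes, zero at the start; "ft_torque": the same for the moment, N m; "width": opening from 0.0 (shut) to 1.0 (fully open); "finger_force": force on a finger pad.
Only numpy, scipy, OpenCV 4.12 (cv2) and the standard library are available. Lean on these libraries where they do the work, as an engineer would, in place of code of your own. Each camera call takes 0.05 s, during which the arm holds its last target. There are 200 camera calls.

## Working session

There is one attempt and no reset: what is moved stays moved. The work goes in short steps, Python scripts to look and compute and a shell command to move; the robot and the scene stay as the last step left them, time stands still between calls to the robot, and variables do not carry over. Pictures are saved under pics/ and viewed, at most 10 in all, crops included, and the job is handed in when it is done.

```bash
ls; mkdir -p pics
python3 - <<'E'
from station import monitor, eyes, env
import cv2
print(monitor.sense())
for n in("scene","top"):
    cv2.imwrite(f"pics/{n}0.png",eyes.snapshot(n)[:,:,::-1]); p=eyes.camera_params(n);print(n,p)
E
```

```text
pics
{'t': 0.0, 'joint_positions': array([-1.30504491e+00,  4.23883124e-01,  1.63072408e+00, -3.54910070e-05,
        1.08859629e+00, -1.90237333e-02]), 'qvel': array([-0.00086274,  0.00196926, -0.00071017,  0.00045565, -0.00054346,
        0.00051359]), 'effort': array([ 1.99808201e-03, -5.57375801e+01, -2.81738555e+01,  1.20238524e-04,
        7.41004857e-03, -3.01112436e-05]), 'tcp_pos': array([ 0.17544811, -0.59930468,  0.24750588]), 'eef_rot': array([-3.13998150e+00,  7.69537366e-07,  2.84791631e-01]), 'ft_force': array([-0.10960679,  0.02073598, -1.42170086]), 'ft_torque': array([ 0.03345582, -0.00102887,  0.01535162]), 'finger_force': 0.0, 'width': 0.9989466205534805}
scene {'fx': 407.9040771025952, 'fy': 407.9040771025952, 'cx': 318.09827206537744, 'cy': 206.14355772190987, 'cam_to_world': array([[-0.18291614,  0.69466434, -0.69568897,  1.19769842],
       [ 0.98307964,  0.12218336, -0.13647579,  0.13837137],
       [-0.00980325, -0.70888129, -0.70525968,  0.76181333],
       [ 0.        ,  0.        ,  0.        ,  1.        ]])}
top {'fx': 452.0847486702211, 'fy': 452.0847486702211, 'cx': 312.5798603110392, 'cy': 199.72546757106045, 'cam_to_world': array([[ 0.0025093 , -0.99385124,  0.11069512,  0.50139535],
       [-0.999986  , -0.00197812,  0.00490814,  0.02389932],
       [-0.00465899, -0.11070589, -0.99384229,  1.00136651],
       [ 0.        ,  0.        ,  0.        ,  1.        ]])}
```

View pics/scene0.png

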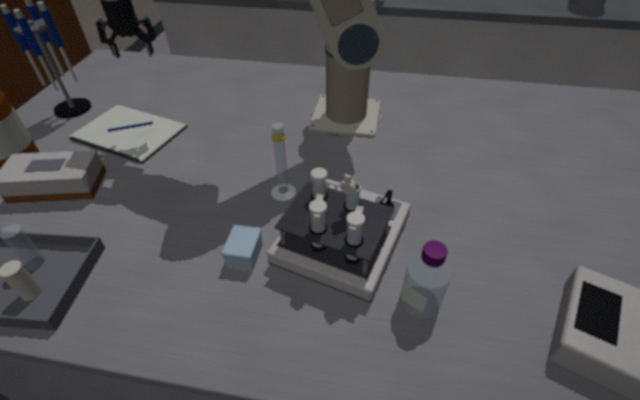

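View pics/top0.png

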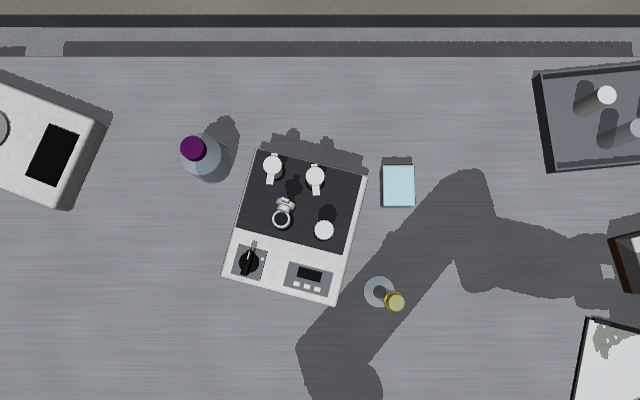

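The scene view shows the mixer near (340,235), with the cylinder at (283,165), box at (242,247) and bottle at (427,280). In the top view the open tube is at (282,219), the screw tube at (324,230), and the shut flip caps at (272,163) and (315,175), tabs pointing to the robot. The switch is at (249,261).

```bash
cat > h.py <<'E'
import numpy as np, cv2
from station import monitor, eyes, env
from scipy.spatial.transform import Rotation as R
def ray(p,uv,z):
    uv=np.atleast_2d(np.float64(uv)); T=p["cam_to_world"]
    d=np.c_[(uv[:,0]-p["cx"])/p["fx"],(uv[:,1]-p["cy"])/p["fy"],np.ones(len(uv))]@T[:3,:3].T
    o=T[:3,3]; return (o+d*((z-o[2])/d[:,2])[:,None])[:,:2]
E
python3 - <<'E'
from h import *
im=cv2.imread("pics/top0.png"); p=eyes.camera_params("top")
c=im[140:310,215:420]; cv2.imwrite("pics/top_crop.png",cv2.resize(c,None,fx=3.5,fy=3.5,interpolation=cv2.INTER_CUBIC))
hsv=cv2.cvtColor(im,cv2.COLOR_BGR2HSV); V=hsv[:,:,2]
roi=np.zeros_like(V); roi[140:310,215:372]=1
dark=((V<75)&(roi>0)).astype(np.uint8)
dark=cv2.morphologyEx(dark,cv2.MORPH_OPEN,np.ones((5,5)))
cs=sorted(cv2.findContours(dark,0,2)[0],key=cv2.contourArea)[-1:]
for q in cs:
    r=cv2.minAreaRect(q); b=cv2.boxPoints(r); print("dark",r,ray(p,b,0.128).round(4).tolist())
w=((V>185)&(hsv[:,:,1]<40)&(roi>0)).astype(np.uint8)
n,l,s,ce=cv2.connectedComponentsWithStats(w)
for i in range(1,n):
    if s[i,4]>40:
        ys,xs=np.where(l==i); P=ray(p,np.c_[xs,ys],.194)
        rr=cv2.minAreaRect(np.c_[xs,ys].astype(np.float32))
        print(s[i],ce[i].round(1),P.mean(0).round(4),rr)
        if s[i,4]<1200:
            for t in range(3): pass
            # disc centre via distance transform
            dt=cv2.distanceTransform((l==i).astype(np.uint8),2,5); u=np.argwhere(dt>dt.max()-.6).mean(0)[::-1]
            print("  disc",u,dt.max(),ray(p,u,.195))
E
```

```text
dark ((298.74041748046875, 201.21142578125), (109.92285919189453, 82.07344818115234), 14.335434913635254) [[0.5446, 0.1773], [0.7013, 0.1406], [0.6474, -0.0686], [0.493, -0.0281]]
[263 156  18  28 333] [271.3 167.5] [0.65   0.1028] ((271.5, 169.5), (27.0, 17.0), 90.0)
  disc [271.5 164.5] 8.5907 [[0.6552561  0.10244741]]
[306 167  18  28 330] [314.8 178.5] [0.63  0.024] ((314.5, 180.5), (27.0, 17.0), 90.0)
  disc [314.5 175.5] 8.5938 [[0.6352245  0.02452527]]
[ 222  176  145  130 4119] [291.9 259.8] [0.4844 0.0642] ((293.49786376953125, 227.47406005859375), (117.61043548583984, 133.14808654785156), 13.80751895904541)
[272 211  18  17  66] [280.7 220.2] [0.5544 0.0848] ((280.3113098144531, 219.160400390625), (17.170068740844727, 14.972299575805664), 15.945395469665527)
  disc [280.72727273 220.18181818] 1.4 [[0.55432892 0.08468812]]
[315 220  18  20 273] [323.5 229.4] [0.5381 0.0082] ((323.5, 229.5), (19.0, 17.0), 90.0)
  disc [323.5 229.5] 8.7876 [[0.53787845 0.0082939 ]]
```

View pics/top_crop.png

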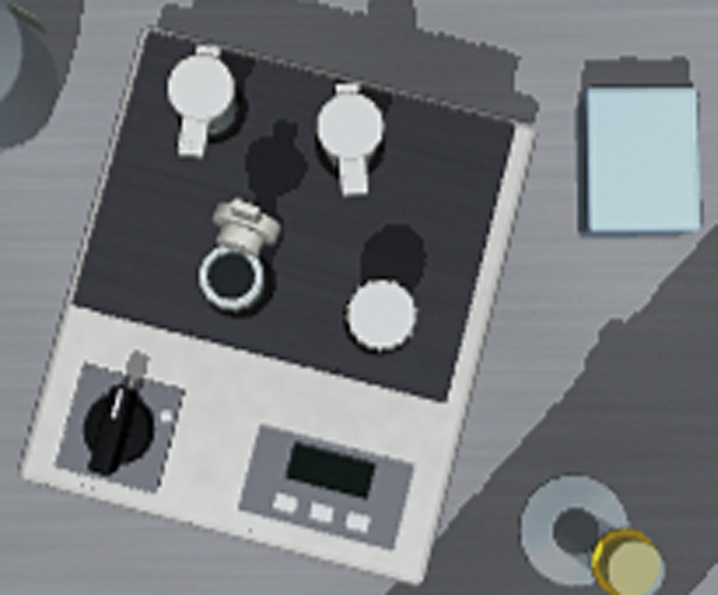

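The zoomed crop shows, in crop pixels:

| Feature | Pixel positions |
|---|---|
| Tube 1 | disc (201,89), tab tip (190,155) |
| Tube 2 | disc (350,127), tab tip (355,193) |
| Open tube | ring (232,277), cap leaning back |
| Screw cap | (381,315) |
| Switch | (120,432), pointer towards mixer +x |

The disc centres agree on a mixer pose of (0.553, 0.0664) with yaw −0.25. I'll raise, turn half round, and move over for a wrist look.

```bash
cat >> h.py <<'E'
M=np.array([.553,.0664]); MY=-.25
def rot(a): return np.array([[np.cos(a),-np.sin(a)],[np.sin(a),np.cos(a)]])
def go(x,y,tip,yaw):
    "print shares to bring fingertip to (x,y,tip) and tool x to yaw (tool down), shift axes at target yaw and at present"
    s=monitor.sense(); Rm=R.from_euler('xyz',s["eef_rot"]); d=np.array([x,y,tip+.017])-s["tcp_pos"]
    cy=np.arctan2(*Rm.as_matrix()[[1,0],0]); dy=(yaw-cy+np.pi)%(2*np.pi)-np.pi
    Rt=R.from_euler('xyz',[np.pi,0,yaw])
    e=(Rm.inv()*Rt).as_rotvec()/np.pi
    print("t%.2f"%s["t"],"tcp",s["tcp_pos"].round(4),"yaw",round(cy,3),"F",s["ft_force"].round(1),"w",round(s["width"],2))
    print("  now-axes",(Rm.inv().apply(d)/.25).round(3),"target-axes",(Rt.inv().apply(d)/.25).round(3),"turn",e.round(4))
E
R8='{"z":-0.04,"wz":-0.039},{"z":-0.04,"wz":-0.039},{"z":-0.04,"wz":-0.039},{"z":-0.04,"wz":-0.039}'
python3 -m creep '[{"z":-0.06,"wz":-0.039},{"z":-0.06,"wz":-0.039},{"z":-0.06,"wz":-0.039},{"z":-0.06,"wz":-0.039},{"z":-0.06,"wz":-0.039},{"z":-0.06,"wz":-0.039},{"z":-0.06,"wz":-0.039},{"z":-0.06,"wz":-0.039}]'
python3 -m creep '[{"wz":-0.039},{"wz":-0.039},{"wz":-0.039},{"wz":-0.039},{"wz":-0.039},{"wz":-0.039},{"wz":-0.039},{"wz":-0.039}]'
python3 -m creep '[{"wz":-0.039},{"wz":-0.039},{"wz":-0.039},{"wz":-0.039},{"wz":-0.039},{"wz":-0.039,"hand":0.5}]'
python3 -c "
from h import *
go(.53,.06,.34,np.pi-.17)"
```

```text
t0.10 tcp [ 0.1755 -0.5993  0.2476] yaw 0.285 F [-0.3  0.5 -0.7] w 1.0
  now-axes [ 2.102 -2.133 -0.434] target-axes [-0.951  2.839 -0.438] turn [-1.000e-04 -6.000e-04 -8.552e-01]invalid input at $[0]: expected keys x, y, z, wx, wy, wz, hand
invalid input at $[0]: expected keys x, y, z, wx, wy, wz, hand
invalid input at $[0]: expected keys x, y, z, wx, wy, wz, hand
```

```bash
python3 -m creep '[{"x":0,"y":0,"z":-0.055,"wx":0,"wy":0,"wz":-0.039,"hand":0},{"x":0,"y":0,"z":-0.055,"wx":0,"wy":0,"wz":-0.039,"hand":0},{"x":0,"y":0,"z":-0.055,"wx":0,"wy":0,"wz":-0.039,"hand":0},{"x":0,"y":0,"z":-0.055,"wx":0,"wy":0,"wz":-0.039,"hand":0},{"x":0,"y":0,"z":-0.055,"wx":0,"wy":0,"wz":-0.039,"hand":0},{"x":0,"y":0,"z":-0.055,"wx":0,"wy":0,"wz":-0.039,"hand":0},{"x":0,"y":0,"z":-0.055,"wx":0,"wy":0,"wz":-0.039,"hand":0},{"x":0,"y":0,"z":-0.055,"wx":0,"wy":0,"wz":-0.039,"hand":0}]'
python3 -m creep '[{"x":0,"y":0,"z":0,"wx":0,"wy":0,"wz":-0.039,"hand":0},{"x":0,"y":0,"z":0,"wx":0,"wy":0,"wz":-0.039,"hand":0},{"x":0,"y":0,"z":0,"wx":0,"wy":0,"wz":-0.039,"hand":0},{"x":0,"y":0,"z":0,"wx":0,"wy":0,"wz":-0.039,"hand":0},{"x":0,"y":0,"z":0,"wx":0,"wy":0,"wz":-0.039,"hand":0},{"x":0,"y":0,"z":0,"wx":0,"wy":0,"wz":-0.039,"hand":0},{"x":0,"y":0,"z":0,"wx":0,"wy":0,"wz":-0.039,"hand":0},{"x":0,"y":0,"z":0,"wx":0,"wy":0,"wz":-0.039,"hand":0}]'
python3 -m creep '[{"x":0,"y":0,"z":0,"wx":0,"wy":0,"wz":-0.039,"hand":0},{"x":0,"y":0,"z":0,"wx":0,"wy":0,"wz":-0.039,"hand":0},{"x":0,"y":0,"z":0,"wx":0,"wy":0,"wz":-0.039,"hand":0},{"x":0,"y":0,"z":0,"wx":0,"wy":0,"wz":-0.039,"hand":0},{"x":0,"y":0,"z":0,"wx":0,"wy":0,"wz":-0.039,"hand":0},{"x":0,"y":0,"z":0,"wx":0,"wy":0,"wz":-0.039,"hand":0}]'
python3 -c "
from h import *
go(.53,.06,.34,np.pi-.17)"
```

```text
t: 0.77
tcp_pos: [0.1755, -0.5995, 0.3585]
eef_rot: [-3.141, -0.001, 1.271]
ft_force: [-0.2, -0.0, -0.7]
width: 1.0
finger_force: 0.0
t: 1.43
tcp_pos: [0.1755, -0.5995, 0.3578]
eef_rot: [3.141, -0.001, 2.251]
ft_force: [-0.8, -0.4, 1.0]
width: 1.002
finger_force: 0.0
t: 1.93
tcp_pos: [0.2113, -0.5869, 0.356]
eef_rot: [-3.111, -0.044, 2.904]
ft_force: [0.2, -1.4, -0.1]
width: 0.998
finger_force: 0.0
t1.93 tcp [ 0.2113 -0.5869  0.356 ] yaw 2.904 F [ 0.2 -1.4 -0.1] w 1.0
  now-axes [-0.629  2.813 -0.118] target-axes [-0.819  2.766 -0.004] turn [-0.0093 -0.0144 -0.0213]
```

```bash
python3 -m creep '[{"x":-0.045,"y":0.155,"z":0,"wx":0,"wy":0,"wz":0,"hand":0.4},{"x":-0.045,"y":0.155,"z":0,"wx":0,"wy":0,"wz":0,"hand":0.4},{"x":-0.045,"y":0.155,"z":0,"wx":0,"wy":0,"wz":0,"hand":0.4},{"x":-0.045,"y":0.155,"z":0,"wx":0,"wy":0,"wz":0,"hand":0.4},{"x":-0.045,"y":0.155,"z":0,"wx":0,"wy":0,"wz":0,"hand":0.4},{"x":-0.045,"y":0.155,"z":0,"wx":0,"wy":0,"wz":0,"hand":0.4},{"x":-0.045,"y":0.155,"z":0,"wx":0,"wy":0,"wz":0,"hand":0.4},{"x":-0.045,"y":0.155,"z":0,"wx":0,"wy":0,"wz":0,"hand":0.4}]'
python3 -c "
from h import *
go(.53,.06,.34,np.pi-.17)"
```

```text
t: 2.6
tcp_pos: [0.3726, -0.3029, 0.3429]
eef_rot: [-3.112, -0.043, 2.909]
ft_force: [0.8, 0.5, 0.4]
width: 0.599
finger_force: 0.0
t2.60 tcp [ 0.3726 -0.3029  0.3429] yaw 2.909 F [0.8 0.5 0.4] w 0.6
  now-axes [-0.275  1.555 -0.114] target-axes [-0.375  1.537 -0.056] turn [-0.0089 -0.014  -0.0198]
```

```bash
python3 -m creep '[{"x":-0.035,"y":0.155,"z":-0.012,"wx":-0.0089,"wy":-0.014,"wz":-0.02,"hand":0.4},{"x":-0.037,"y":0.155,"z":-0.006,"wx":0,"wy":0,"wz":0,"hand":0.4},{"x":-0.037,"y":0.155,"z":-0.006,"wx":0,"wy":0,"wz":0,"hand":0.4},{"x":-0.037,"y":0.155,"z":-0.006,"wx":0,"wy":0,"wz":0,"hand":0.4},{"x":-0.037,"y":0.155,"z":-0.006,"wx":0,"wy":0,"wz":0,"hand":0.4},{"x":-0.037,"y":0.155,"z":-0.006,"wx":0,"wy":0,"wz":0,"hand":0.4},{"x":-0.037,"y":0.155,"z":-0.006,"wx":0,"wy":0,"wz":0,"hand":0.4},{"x":-0.037,"y":0.155,"z":-0.006,"wx":0,"wy":0,"wz":0,"hand":0.4}]'
python3 -m creep '[{"x":-0.037,"y":0.15,"z":0,"wx":0,"wy":0,"wz":0,"hand":0.4},{"x":-0.03,"y":0.13,"z":0,"wx":0,"wy":0,"wz":0,"hand":0.4},{"x":0,"y":0,"z":0,"wx":0,"wy":0,"wz":0,"hand":0.4},{"x":0,"y":0,"z":0,"wx":0,"wy":0,"wz":0,"hand":0.4}]'
python3 -c "
from h import *
go(.53,.06,.34,np.pi-.17)
p=eyes.camera_params('wrist');print(p)
cv2.imwrite('pics/w1.png',eyes.snapshot('wrist')[:,:,::-1])"
```

```text
t: 3.27
tcp_pos: [0.4994, -0.0106, 0.355]
eef_rot: [-3.141, 0.0, 2.973]
ft_force: [0.3, -0.8, 0.2]
width: 0.597
finger_force: 0.0
t: 3.6
tcp_pos: [0.5276, 0.0551, 0.3545]
eef_rot: [-3.141, -0.001, 2.976]
ft_force: [0.3, -0.5, 0.2]
width: 0.601
finger_force: 0.0
t3.60 tcp [0.5276 0.0551 0.3545] yaw 2.976 F [ 0.3 -0.5  0.2] w 0.6
  now-axes [-0.006  0.021 -0.01 ] target-axes [-0.006  0.021 -0.01 ] turn [-0.0002 -0.0003  0.0013]
{'fx': 310.8803556353401, 'fy': 310.8803556353401, 'cx': 314.2569305269779, 'cy': 202.53473366613053, 'cam_to_world': array([[ 0.16580777,  0.93281402,  0.31994654,  0.44513472],
       [ 0.98615603, -0.15617526, -0.05572761,  0.06894992],
       [-0.00201576,  0.32475728, -0.94579524,  0.48062843],
       [ 0.        ,  0.        ,  0.        ,  1.        ]])}
```

View pics/w1.png

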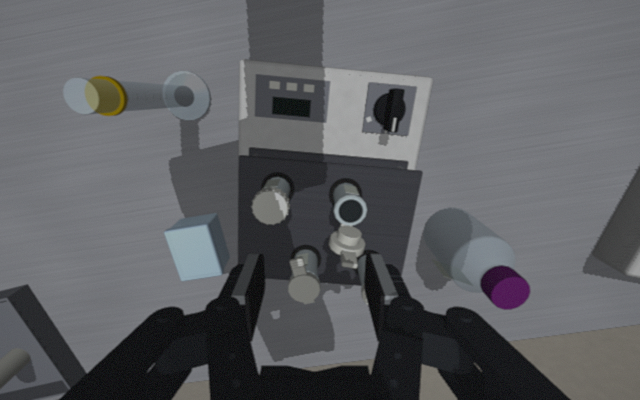

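The wrist view shows the open tube's ring at (350,210) with its cap behind at (348,240), the screw cap at (271,205), and tab 2 at (300,265). The left tube is hidden by a finger. The switch is at (390,108). Next I'll compute the tab directions numerically from the top picture and view an enlarged crop of the open cap.

Run:
```python
from h import *
im=cv2.imread("pics/top0.png"); p=eyes.camera_params("top")
g=im.max(2); w=(g>185)
for n,s in (("t1",(.09,.06)),("t2",(.09,-.02))):
    c=M+rot(MY)@np.array(s)
    ys,xs=np.mgrid[145:215,250:350]; xs,ys=xs.ravel(),ys.ravel(); P=ray(p,np.c_[xs,ys],.193)-c
    r=np.hypot(*P.T); k=w[ys,xs]&(r>.0195)&(r<.042)&(P[:,0]<0); m=P[k].mean(0)
    print(n,c.round(4),k.sum(),m.round(4),"r max",r[k].max().round(4),"yaw",np.arctan2(-m[1],-m[0]).round(3))
w1=cv2.imread("pics/w1.png")[180:310,230:400]; cv2.imwrite("pics/w1c.png",cv2.resize(w1,None,fx=4.5,fy=4.5,interpolation=cv2.INTER_CUBIC))
```

```text
t1 [0.655  0.1023] 59 [-0.0267  0.0037] r max 0.0348 yaw -0.136
t2 [0.6353 0.0248] 57 [-0.0269 -0.0024] r max 0.0345 yaw 0.088
```

View pics/w1c.png

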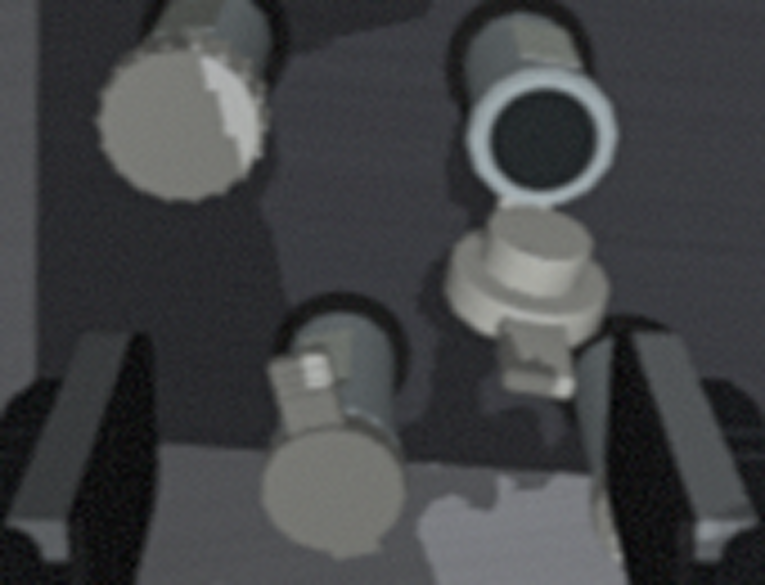

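The crop shows the open cap's tab tip at full-image pixel (350,265), behind the ring at (350,211). Tab 2 points up-left and its tip is clear.

Run:
```python
from h import *
from scipy.optimize import least_squares
T=np.array([[ 0.16580777,  0.93281402,  0.31994654,  0.44513472],[ 0.98615603, -0.15617526, -0.05572761,  0.06894992],[-0.00201576,  0.32475728, -0.94579524,  0.48062843],[0,0,0,1]])
def pr(P):
    q=T[:3,:3].T@(P-T[:3,3]); return np.array([314.26+310.88*q[0]/q[2],202.53+310.88*q[1]/q[2]])
c=M+rot(MY)@np.array((0,.02)); print("a",c,"ring px",pr(np.r_[c,.186]), "screw",pr(np.r_[M+rot(MY)@np.array((0,-.06)),.197]))
def f(v):
    u=np.array([np.cos(v[0]),np.sin(v[0]),0]); return pr(np.r_[c,.186]+u*(.02-.055*np.cos(v[1])+.004*np.sin(v[1]))+np.array([0,0,.055*np.sin(v[1])+.004*np.cos(v[1])]))-(349.6,265.1)
print(least_squares(f,[-.25,1.8]).x)
go(.6244,.1067,.25,np.pi-.145)
```

```text
a [0.55794808 0.08577825] ring px [349.81892437 209.38824732] screw [269.03128959 206.79857224]
[-0.30952059  1.73315683]
t3.65 tcp [0.5272 0.0539 0.3545] yaw 2.974 F [-0.4 -0.1 -0.7] w 0.6
  now-axes [-0.349  0.273  0.349] target-axes [-0.354  0.265  0.35 ] turn [-0.0003 -0.0003 -0.0071]
```

```bash
python3 -m creep '[{"x":-0.09,"y":0.066,"z":0.07,"wx":0,"wy":0,"wz":-0.007,"hand":0.6},{"x":-0.09,"y":0.066,"z":0.07,"wx":0,"wy":0,"wz":0,"hand":0.6},{"x":-0.09,"y":0.066,"z":0.07,"wx":0,"wy":0,"wz":0,"hand":0.6},{"x":-0.084,"y":0.066,"z":0.07,"wx":0,"wy":0,"wz":0,"hand":0.6},{"x":0,"y":0,"z":0.07,"wx":0,"wy":0,"wz":0,"hand":0.6},{"x":0,"y":0,"z":0,"wx":0,"wy":0,"wz":0,"hand":0.6},{"x":0,"y":0,"z":0,"wx":0,"wy":0,"wz":0,"hand":0.6}]'
python3 -c "
from h import *
go(.6244,.1067,.181,np.pi-.145)
p=eyes.camera_params('wrist')
print(p['cam_to_world'].round(4).tolist())
im=eyes.snapshot('wrist')[:,:,::-1]
cv2.imwrite('pics/w2.png',im)"
```

```text
t: 4.23
tcp_pos: [0.6239, 0.1038, 0.2666]
eef_rot: [-3.14, -0.003, 2.993]
ft_force: [-1.3, -1.2, 0.1]
width: 0.399
finger_force: 0.0
t4.23 tcp [0.6239 0.1038 0.2666] yaw 2.993 F [-1.3 -1.2  0.1] w 0.4
  now-axes [-0.001  0.012  0.274] target-axes [-0.     0.012  0.274] turn [-0.0005 -0.0009 -0.0011]
[[0.1487, 0.9361, 0.3187, 0.5416], [0.9889, -0.1399, -0.0507, 0.1163], [-0.0029, 0.3227, -0.9465, 0.3929], [0.0, 0.0, 0.0, 1.0]]
```

View pics/w2.png

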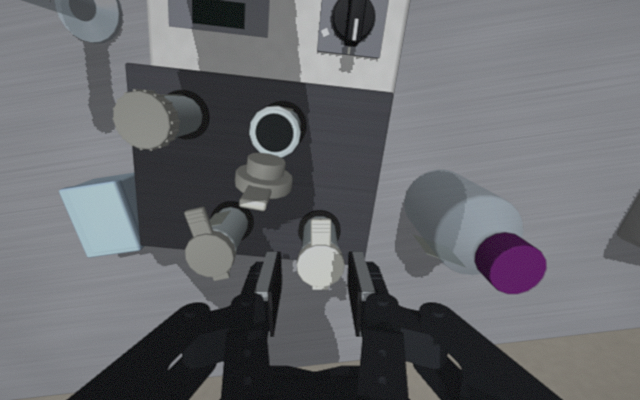

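The wrist view shows tab 1 at (320,232), running straight along the image and centred between the fingers. I'll go down and grip it.

```bash
python3 -m creep '[{"x":0,"y":0.008,"z":0.07,"wx":0,"wy":0,"wz":0,"hand":0.6},{"x":0,"y":0,"z":0.07,"wx":0,"wy":0,"wz":0,"hand":0.6},{"x":0,"y":0,"z":0.07,"wx":0,"wy":0,"wz":0,"hand":0.6},{"x":0,"y":0,"z":0.064,"wx":0,"wy":0,"wz":0,"hand":0.6},{"x":0,"y":0,"z":0,"wx":0,"wy":0,"wz":0,"hand":1},{"x":0,"y":0,"z":0,"wx":0,"wy":0,"wz":0,"hand":1},{"x":0,"y":0,"z":0,"wx":0,"wy":0,"wz":0,"hand":1},{"x":0,"y":0,"z":0,"wx":0,"wy":0,"wz":0,"hand":1}]' 30
python3 -m creep '[{"x":0,"y":0,"z":0,"wx":0,"wy":0,"wz":0,"hand":1},{"x":0,"y":0,"z":0,"wx":0,"wy":0,"wz":0,"hand":1}]'
python3 -c "
from h import *
go(.6244,.1067,.181,np.pi-.145)"
```

```text
t: 4.95
tcp_pos: [0.6249, 0.1076, 0.2009]
eef_rot: [3.141, -0.0, 2.994]
ft_force: [-4.6, 3.3, -1.7]
width: 0.15
finger_force: 30.2
t: 5.12
tcp_pos: [0.6249, 0.1076, 0.2007]
eef_rot: [3.141, -0.0, 2.994]
ft_force: [-3.8, 3.6, -2.1]
width: 0.152
finger_force: 30.2
t5.12 tcp [0.6249 0.1076 0.2007] yaw 2.994 F [-3.8  3.6 -2.1] w 0.15
  now-axes [ 0.001 -0.004  0.011] target-axes [ 0.001 -0.004  0.011] turn [ 0.0003 -0.     -0.0008]
```

```bash
python3 -m creep '[{"x":0,"y":0,"z":-0.02,"wx":0,"wy":0,"wz":0,"hand":1},{"x":-0.004,"y":0,"z":-0.022,"wx":0,"wy":0,"wz":0,"hand":1},{"x":-0.008,"y":0,"z":-0.024,"wx":0,"wy":0,"wz":0,"hand":1},{"x":0,"y":0,"z":0,"wx":0,"wy":0,"wz":0,"hand":0.55},{"x":0,"y":0,"z":0,"wx":0,"wy":0,"wz":0,"hand":0.55},{"x":0,"y":0,"z":0,"wx":0,"wy":0,"wz":0,"hand":0.55},{"x":0.1,"y":0,"z":-0.05,"wx":0,"wy":0,"wz":0,"hand":0.55},{"x":0.1,"y":0,"z":-0.14,"wx":0,"wy":0,"wz":0,"hand":0.55}]'
python3 -m creep '[{"x":0.08,"y":0,"z":-0.14,"wx":0,"wy":0,"wz":0,"hand":0.6},{"x":0,"y":0,"z":0,"wx":0,"wy":0,"wz":0,"hand":0.6}]'
python3 -c "
from h import *
c=M+rot(MY)@np.array((.09,-.02));y=.088
q=c-.031*np.array([np.cos(y),np.sin(y)])
print(q);go(*q,.25,np.pi+y);go(*q,.179,np.pi+y)
cv2.imwrite('pics/w3.png',eyes.snapshot('wrist')[:,:,::-1])"
```

```text
t: 5.78
tcp_pos: [0.5769, 0.1131, 0.2576]
eef_rot: [-3.138, -0.008, 2.994]
ft_force: [-0.6, 0.4, 0.4]
width: 0.447
finger_force: 0.0
t: 5.95
tcp_pos: [0.5595, 0.1176, 0.3031]
eef_rot: [3.14, 0.007, 2.995]
ft_force: [1.8, -0.5, 0.6]
width: 0.402
finger_force: 0.0
[0.60437399 0.02203091]
t5.95 tcp [0.5595 0.1176 0.3031] yaw 2.995 F [ 1.8 -0.5  0.6] w 0.4
  now-axes [-0.232 -0.352  0.145] target-axes [-0.145 -0.397  0.145] turn [ 0.0004  0.0022 -0.0746]
t5.95 tcp [0.5595 0.1176 0.3031] yaw 2.995 F [ 1.8 -0.5  0.6] w 0.4
  now-axes [-0.231 -0.353  0.429] target-axes [-0.145 -0.397  0.429] turn [ 0.0004  0.0022 -0.0746]
```

View pics/w3.png

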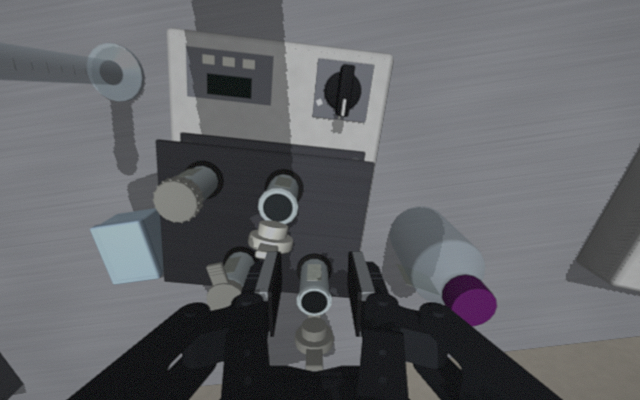

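Cap 1 now stands open: its ring is at (314,302) and the raised cap at (314,340). On to tab 2.

```bash
python3 -m creep '[{"x":-0.077,"y":-0.118,"z":0,"wx":0,"wy":0,"wz":0,"hand":0.6},{"x":-0.077,"y":-0.118,"z":0,"wx":0,"wy":0,"wz":0,"hand":0.6},{"x":-0.077,"y":-0.118,"z":0,"wx":0,"wy":0,"wz":0,"hand":0.6},{"x":0,"y":0,"z":0.05,"wx":0,"wy":0,"wz":-0.0375,"hand":0.6},{"x":0,"y":0,"z":0.05,"wx":0,"wy":0,"wz":-0.0375,"hand":0.6},{"x":0,"y":0,"z":0.05,"wx":0,"wy":0,"wz":0,"hand":0.6},{"x":0,"y":0,"z":0,"wx":0,"wy":0,"wz":0,"hand":0.6},{"x":0,"y":0,"z":0,"wx":0,"wy":0,"wz":0,"hand":0.6}]'
python3 -c "
from h import *
go(.6044,.0220,.179,np.pi+.088)
p=eyes.camera_params('wrist'); im=eyes.snapshot('wrist')[:,:,::-1]
cv2.imwrite('pics/w4.png',im)"
```

```text
t: 6.67
tcp_pos: [0.6033, 0.0211, 0.2581]
eef_rot: [-3.141, -0.003, -3.056]
ft_force: [0.7, 0.0, -0.1]
width: 0.398
finger_force: 0.0
t6.67 tcp [0.6033 0.0211 0.2581] yaw -3.056 F [ 0.7  0.  -0.1] w 0.4
  now-axes [-0.005  0.003  0.249] target-axes [-0.005  0.003  0.249] turn [-0.     -0.0009 -0.0008]
```

View pics/w4.png

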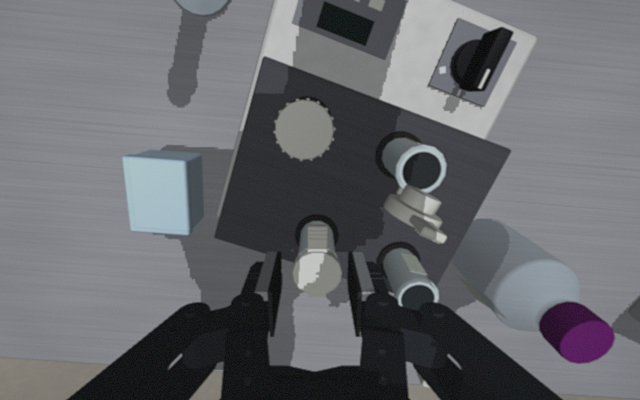

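The wrist view shows tab 2 at (317,238), centred between the fingers, and the neighbours clear. I'll grip it and flick.

```bash
python3 -m creep '[{"x":-0.004,"y":0.003,"z":0.065,"wx":0,"wy":0,"wz":0,"hand":0.6},{"x":0,"y":0,"z":0.065,"wx":0,"wy":0,"wz":0,"hand":0.6},{"x":0,"y":0,"z":0.065,"wx":0,"wy":0,"wz":0,"hand":0.6},{"x":0,"y":0,"z":0.052,"wx":0,"wy":0,"wz":0,"hand":0.6},{"x":0,"y":0,"z":0,"wx":0,"wy":0,"wz":0,"hand":1},{"x":0,"y":0,"z":0,"wx":0,"wy":0,"wz":0,"hand":1},{"x":0,"y":0,"z":0,"wx":0,"wy":0,"wz":0,"hand":1},{"x":0,"y":0,"z":0,"wx":0,"wy":0,"wz":0,"hand":1}]' 30
python3 -m creep '[{"x":0,"y":0,"z":0,"wx":0,"wy":0,"wz":0,"hand":1},{"x":0,"y":0,"z":0,"wx":0,"wy":0,"wz":0,"hand":1}]'
```

```text
t: 7.38
tcp_pos: [0.6044, 0.0229, 0.1984]
eef_rot: [3.14, -0.001, -3.054]
ft_force: [-3.4, 4.5, -2.1]
width: 0.147
finger_force: 29.8
t: 7.55
tcp_pos: [0.6044, 0.0229, 0.1985]
eef_rot: [3.14, -0.001, -3.054]
ft_force: [-2.8, 4.7, -3.7]
width: 0.15
finger_force: 29.8
```

```bash
python3 -m creep '[{"x":0,"y":0,"z":-0.02,"wx":0,"wy":0,"wz":0,"hand":1},{"x":-0.004,"y":0,"z":-0.022,"wx":0,"wy":0,"wz":0,"hand":1},{"x":-0.008,"y":0,"z":-0.024,"wx":0,"wy":0,"wz":0,"hand":1},{"x":0,"y":0,"z":0,"wx":0,"wy":0,"wz":0,"hand":0.55},{"x":0,"y":0,"z":0,"wx":0,"wy":0,"wz":0,"hand":0.55},{"x":0,"y":0,"z":0,"wx":0,"wy":0,"wz":0,"hand":0.55},{"x":0.08,"y":0,"z":-0.1,"wx":0,"wy":0,"wz":0,"hand":0.55},{"x":0.08,"y":0,"z":-0.14,"wx":0,"wy":0,"wz":0,"hand":0.55}]'
python3 -m creep '[{"x":0.08,"y":-0.05,"z":-0.14,"wx":0,"wy":0,"wz":0,"hand":1},{"x":0,"y":-0.05,"z":-0.06,"wx":0,"wy":0,"wz":0,"hand":1},{"x":0,"y":0,"z":0,"wx":0,"wy":0,"wz":0,"hand":1},{"x":0,"y":0,"z":0,"wx":0,"wy":0,"wz":0,"hand":1}]'
python3 -c "
from h import *
c=M+rot(MY)@np.array((.09,-.02));y=.088
for r,z in((.10,.30),(.08,.216),(.02,.234),(-.018,.195)):
  q=c+r*np.array([np.cos(y),np.sin(y)]); print(q);go(*q,z,np.pi+y)
cv2.imwrite('pics/t2.png',eyes.snapshot('top')[100:300,200:420,::-1].repeat(3,0).repeat(3,1)[:600])"
```

```text
t: 8.22
tcp_pos: [0.5659, 0.0183, 0.2714]
eef_rot: [3.142, -0.007, -3.053]
ft_force: [0.8, -0.8, 1.0]
width: 0.454
finger_force: 0.0
t: 8.55
tcp_pos: [0.5509, -0.0084, 0.3249]
eef_rot: [-3.141, 0.003, -3.054]
ft_force: [-0.8, 0.5, -0.2]
width: -0.002
finger_force: 0.0
[0.73486709 0.03354404]
t8.55 tcp [ 0.5509 -0.0084  0.3249] yaw -3.054 F [-0.8  0.5 -0.2] w -0.0
  now-axes [-0.748  0.103  0.033] target-axes [-0.748  0.103  0.031] turn [-0.0002  0.0009 -0.0003]
[0.71494448 0.03178631]
t8.55 tcp [ 0.5509 -0.0084  0.3249] yaw -3.054 F [-0.8  0.5 -0.2] w -0.0
  now-axes [-0.667  0.103  0.369] target-axes [-0.668  0.103  0.367] turn [-0.0002  0.0009 -0.0003]
[0.65517665 0.02651312]
t8.55 tcp [ 0.5509 -0.0084  0.3249] yaw -3.054 F [-0.8  0.5 -0.2] w -0.0
  now-axes [-0.427  0.103  0.297] target-axes [-0.428  0.103  0.295] turn [-0.0002  0.0009 -0.0003]
[0.61732369 0.02317344]
t8.55 tcp [ 0.5509 -0.0084  0.3249] yaw -3.054 F [-0.8  0.5 -0.2] w -0.0
  now-axes [-0.274  0.103  0.452] target-axes [-0.276  0.103  0.451] turn [-0.0002  0.0009 -0.0003]
```

View pics/t2.png

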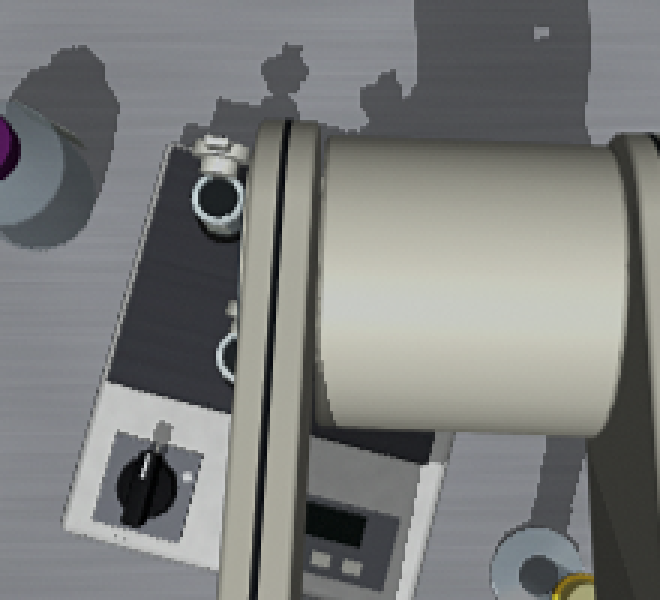

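The top view shows cap 1 open (ring (218,200), cap (220,150)) and the cylinder in place. The arm hides tube 2, so I'll check the three tube mouths numerically in the wrist image.

```bash
cat >> h.py <<'E'
TUB={"t1":((.09,.06),-.145),"t2":((.09,-.02),.088),"a":((0,.02),-.31)}
def mouths(cam="wrist"):
    p=eyes.camera_params(cam); im=cv2.cvtColor(eyes.snapshot(cam),cv2.COLOR_RGB2GRAY); T=p["cam_to_world"]
    for n,(s,y) in TUB.items():
        for z in (.186,.195):
            q=T[:3,:3].T@(np.r_[M+rot(MY)@np.array(s),z]-T[:3,3]); u=int(p["cx"]+p["fx"]*q[0]/q[2]); v=int(p["cy"]+p["fy"]*q[1]/q[2])
            print(n,z,(u,v),im[max(v-2,0):v+3,max(u-2,0):u+3].mean() if 0<=u<640 and 0<=v<400 else None)
E
python3 -c "
from h import *
mouths(); mouths('scene')"
```

```text
t1 0.186 (414, 302) 40.04
t1 0.195 (417, 308) 40.2
t2 0.186 (340, 280) 19.68
t2 0.195 (341, 285) 18.88
a 0.186 (417, 211) 40.64
a 0.195 (420, 215) 40.12
t1 0.186 (354, 220) 96.16
t1 0.195 (354, 216) 97.6
t2 0.186 (316, 207) 94.44
t2 0.195 (316, 204) 96.32
a 0.186 (351, 185) 98.36
a 0.195 (352, 182) 116.16
```

```bash
python3 -c "
from h import *
a=cv2.imread('pics/scene0.png',0); b=cv2.cvtColor(eyes.snapshot('scene'),cv2.COLOR_RGB2GRAY)
for u,v in((354,218),(316,205),(351,183)): 
  print(a[v-24:v+14:4,u-1:u+2].mean(1).round(),b[v-24:v+14:4,u-1:u+2].mean(1).round())
w=cv2.cvtColor(eyes.snapshot('wrist'),cv2.COLOR_RGB2GRAY); print(w[240:330:6,316:372:4])"
```

```text
[ 79.  77.  75.  77.  94. 158. 159. 157. 102.  89.] [ 81.  78.  75.  82. 120.  91.  99.  92.  90.  87.]
[ 85.  80.  78.  87. 120. 155. 158. 157. 105.  98.] [ 89.  81.  79.  80. 127.  92.  98.  91.  90.  87.]
[ 89.  77.  72.  70.  92. 105. 127.  92.  80.  77.] [ 72.  71.  73.  91.  97.  97. 108.  92.  91.  82.]
[[ 63  59  60  59  38  26  28  59  62  63  59  58  41  40]
 [ 61  59  29  35  85  97  96  48  25  60  60  50  41  44]
 [ 19  60  60  75 105 113 107 107  75  32  58  62  47  41]
 [ 18  57  61  66  98 115 111 112  88  29  61  60  41  40]
 [ 14  60  59  55  18  16  46 108  92  64  60  61  61  58]
 [ 16  57  59  60  22  20  19 142 150  83  59  60  59  59]
 [ 12  58  58  60  27  26  22  31  35 167  96  60  58  61]
 [ 24  59  58  59   9  19  19  27  40  69 147  61  62  62]
 [ 20  62  55  60  27  24  17  20  37 135  83  59  61  59]
 [ 24  97  33  20  22  15  16  17 114  84  98 126 128 127]
 [ 27  17  16  26  27  15  22  21  22  64  85 127 125 124]
 [ 23  15  17  19  22  16  18  20  15  23  24  70 117 129]
 [ 27  23  25  20  17  12  18  20  21  22  21  24  25  25]
 [ 29  24  23  13  14  14  13  14  16  21  12  24  20  25]
 [ 23  22  20  20  22  22  27  18  20  23  20  22  22  14]]
```

Tube 2's scene-camera signature changed exactly like tube 1's, so all three caps stand open. Next I'll close tube 2: go over and behind its cap, then sweep it back.

```bash
python3 -m creep '[{"x":-0.1416,"y":0.02,"z":0,"wx":0,"wy":0,"wz":0,"hand":1},{"x":-0.1416,"y":0.02,"z":0,"wx":0,"wy":0,"wz":0,"hand":1},{"x":-0.1416,"y":0.02,"z":0,"wx":0,"wy":0,"wz":0,"hand":1},{"x":-0.1416,"y":0.02,"z":0,"wx":0,"wy":0,"wz":0,"hand":1},{"x":-0.1416,"y":0.023,"z":0,"wx":0,"wy":0,"wz":0,"hand":1},{"x":0,"y":0,"z":0.09,"wx":0,"wy":0,"wz":0,"hand":1},{"x":0,"y":0,"z":0.09,"wx":0,"wy":0,"wz":0,"hand":1},{"x":0,"y":0,"z":0.09,"wx":0,"wy":0,"wz":0,"hand":1}]'
python3 -m creep '[{"x":0,"y":0,"z":0.07,"wx":0,"wy":0,"wz":0,"hand":1},{"x":0,"y":0,"z":0,"wx":0,"wy":0,"wz":0,"hand":1},{"x":0,"y":0,"z":0,"wx":0,"wy":0,"wz":0,"hand":1}]'
python3 -c "
from h import *
c=M+rot(MY)@np.array((.09,-.02));y=.088
for r,z in((.09,.222),(.02,.234),(-.018,.195)):
  q=c+r*np.array([np.cos(y),np.sin(y)]); go(*q,z,np.pi+y)"
```

```text
t: 9.47
tcp_pos: [0.7249, 0.0342, 0.2536]
eef_rot: [-3.141, -0.002, -3.052]
ft_force: [-0.7, -0.3, 0.1]
width: 0.002
finger_force: 0.0
t: 9.72
tcp_pos: [0.7239, 0.0337, 0.2367]
eef_rot: [3.142, -0.004, -3.053]
ft_force: [0.1, 0.7, -0.1]
width: -0.003
finger_force: 0.0
t9.72 tcp [0.7239 0.0337 0.2367] yaw -3.053 F [ 0.1  0.7 -0.1] w -0.0
  now-axes [-0.004 -0.005 -0.009] target-axes [-0.004 -0.005 -0.009] turn [ 0.     -0.0012  0.0003]
t9.72 tcp [0.7239 0.0337 0.2367] yaw -3.053 F [ 0.1  0.7 -0.1] w -0.0
  now-axes [ 0.276 -0.004 -0.056] target-axes [ 0.276 -0.005 -0.057] turn [ 0.     -0.0012  0.0003]
t9.72 tcp [0.7239 0.0337 0.2367] yaw -3.053 F [ 0.1  0.7 -0.1] w -0.0
  now-axes [ 0.428 -0.004  0.1  ] target-axes [ 0.428 -0.005  0.099] turn [ 0.     -0.0012  0.0003]
```

```bash
python3 -m creep '[{"x":0.046,"y":-0.004,"z":-0.01,"wx":0,"wy":0,"wz":0,"hand":1},{"x":0.046,"y":0,"z":-0.01,"wx":0,"wy":0,"wz":0,"hand":1},{"x":0.046,"y":0,"z":-0.01,"wx":0,"wy":0,"wz":0,"hand":1},{"x":0.046,"y":0,"z":-0.01,"wx":0,"wy":0,"wz":0,"hand":1},{"x":0.046,"y":0,"z":-0.008,"wx":0,"wy":0,"wz":0,"hand":1},{"x":0.046,"y":0,"z":-0.008,"wx":0,"wy":0,"wz":0,"hand":1},{"x":0.04,"y":0,"z":0.005,"wx":0,"wy":0,"wz":0,"hand":1},{"x":0.04,"y":0,"z":0.01,"wx":0,"wy":0,"wz":0,"hand":1}]'
python3 -m creep '[{"x":0.04,"y":0,"z":0.017,"wx":0,"wy":0,"wz":0,"hand":1},{"x":0.032,"y":0,"z":0.03,"wx":0,"wy":0,"wz":0,"hand":1},{"x":0,"y":0,"z":0.03,"wx":0,"wy":0,"wz":0,"hand":1},{"x":0,"y":0,"z":0.03,"wx":0,"wy":0,"wz":0,"hand":1},{"x":0,"y":0,"z":0.03,"wx":0,"wy":0,"wz":0,"hand":1},{"x":0,"y":0,"z":0,"wx":0,"wy":0,"wz":0,"hand":1}]'
python3 -c "
from h import *
c=M+rot(MY)@np.array((.09,-.02));y=.088
for r,z in((-.018,.195),):
  q=c+r*np.array([np.cos(y),np.sin(y)]); go(*q,z,np.pi+y)"
```

```text
t: 10.38
tcp_pos: [0.6368, 0.0246, 0.2511]
eef_rot: [-3.141, 0.004, -3.053]
ft_force: [1.1, 0.5, -0.1]
width: -0.0
finger_force: 0.4
t: 10.88
tcp_pos: [0.6179, 0.0229, 0.2128]
eef_rot: [-3.141, -0.002, -3.053]
ft_force: [-0.6, -0.8, 0.4]
width: 0.001
finger_force: 0.0
t10.88 tcp [0.6179 0.0229 0.2128] yaw -3.053 F [-0.6 -0.8  0.4] w 0.0
  now-axes [0.002 0.001 0.003] target-axes [0.002 0.001 0.003] turn [-0.     -0.0006  0.0002]
```

```bash
python3 -m creep '[{"x":0,"y":0,"z":0.008,"wx":0,"wy":0,"wz":0,"hand":1},{"x":0,"y":0,"z":0.004,"wx":0,"wy":0,"wz":0,"hand":1},{"x":0,"y":0,"z":0,"wx":0,"wy":0,"wz":0,"hand":1},{"x":0,"y":0,"z":0,"wx":0,"wy":0,"wz":0,"hand":1}]'
python3 -c "
from h import *
mouths('scene');print(monitor.sense()['tcp_pos'])"
```

```text
t: 11.22
tcp_pos: [0.6184, 0.0229, 0.212]
eef_rot: [-3.141, 0.0, -3.053]
ft_force: [-1.8, -0.5, 3.3]
width: -0.002
finger_force: 1.5
t1 0.186 (354, 220) 96.44
t1 0.195 (354, 216) 98.8
t2 0.186 (316, 207) 105.56
t2 0.195 (316, 204) 101.6
a 0.186 (351, 185) 98.24
a 0.195 (352, 182) 108.4
[0.61836009 0.02290485 0.21200714]
```

```bash
python3 -m creep '[{"x":0,"y":0,"z":0.008,"wx":0,"wy":0,"wz":0,"hand":1},{"x":0,"y":0,"z":0.008,"wx":0,"wy":0,"wz":0,"hand":1},{"x":0,"y":0,"z":0.008,"wx":0,"wy":0,"wz":0,"hand":1},{"x":0,"y":0,"z":0,"wx":0,"wy":0,"wz":0,"hand":1}]'
python3 -m creep '[{"x":0,"y":0,"z":-0.08,"wx":0,"wy":0,"wz":0,"hand":1},{"x":0,"y":0,"z":-0.14,"wx":0,"wy":0,"wz":0,"hand":1},{"x":0,"y":0,"z":-0.14,"wx":0,"wy":0,"wz":0,"hand":1},{"x":0,"y":0,"z":-0.14,"wx":0,"wy":0,"wz":0,"hand":1},{"x":0,"y":0,"z":0,"wx":0,"wy":0,"wz":0,"hand":1}]'
python3 -c "
from h import *
mouths('scene')
c=M+rot(MY)@np.array((.09,.06));y=-.145
for r,z in((.09,.31),(.09,.222)):
  q=c+r*np.array([np.cos(y),np.sin(y)]); go(*q,z,np.pi+y)"
```

```text
t: 11.6
tcp_pos: [0.6184, 0.0229, 0.2106]
eef_rot: [-3.141, 0.002, -3.053]
ft_force: [-16.2, -1.4, 36.5]
width: -0.003
finger_force: 18.3
t: 12.02
tcp_pos: [0.6217, 0.023, 0.3387]
eef_rot: [-3.14, 0.013, -3.053]
ft_force: [1.2, 0.4, 0.7]
width: -0.001
finger_force: 0.0
t1 0.186 (354, 220) 96.84
t1 0.195 (354, 216) 98.48
t2 0.186 (316, 207) 161.72
t2 0.195 (316, 204) 161.2
a 0.186 (351, 185) 99.08
a 0.195 (352, 182) 116.96
t12.07 tcp [0.6205 0.023  0.3353] yaw -3.053 F [ 0.2  0.2 -0.2] w -0.0
  now-axes [-0.515  0.22   0.038] target-axes [-0.451  0.334  0.033] turn [0.0001 0.0029 0.0744]
t12.07 tcp [0.6205 0.023  0.3353] yaw -3.053 F [ 0.2  0.2 -0.2] w -0.0
  now-axes [-0.512  0.221  0.39 ] target-axes [-0.451  0.334  0.385] turn [0.0001 0.0029 0.0744]
```

Cap 2 is shut: brightness is back to 162 and the stop at the end was hard. Now tube 1.

```bash
python3 -m creep '[{"x":-0.128,"y":0.055,"z":0,"wx":0,"wy":0,"wz":0,"hand":1},{"x":-0.128,"y":0.055,"z":0,"wx":0,"wy":0,"wz":0,"hand":1},{"x":-0.128,"y":0.055,"z":0,"wx":0,"wy":0,"wz":0,"hand":1},{"x":-0.128,"y":0.055,"z":0,"wx":0,"wy":0,"wz":0,"hand":1},{"x":0,"y":0,"z":0,"wx":0,"wy":0,"wz":0.0372,"hand":1},{"x":0,"y":0,"z":0.04,"wx":0,"wy":0,"wz":0.0372,"hand":1},{"x":0,"y":0,"z":0.11,"wx":0,"wy":0,"wz":0,"hand":1},{"x":0,"y":0,"z":0.11,"wx":0,"wy":0,"wz":0,"hand":1}]'
python3 -m creep '[{"x":0,"y":0,"z":0.11,"wx":0,"wy":0,"wz":0,"hand":1},{"x":0,"y":0,"z":0,"wx":0,"wy":0,"wz":0,"hand":1},{"x":0,"y":0,"z":0,"wx":0,"wy":0,"wz":0,"hand":1}]'
python3 -c "
from h import *
c=M+rot(MY)@np.array((.09,.06));y=-.145
for r,z in((.09,.222),(-.018,.195)):
  q=c+r*np.array([np.cos(y),np.sin(y)]); go(*q,z,np.pi+y)"
```

```text
t: 12.73
tcp_pos: [0.7413, 0.0893, 0.2645]
eef_rot: [3.141, 0.002, 2.996]
ft_force: [0.3, 0.5, -1.8]
width: 0.001
finger_force: 0.0
t: 12.98
tcp_pos: [0.7394, 0.0889, 0.2354]
eef_rot: [-3.14, -0.005, 2.996]
ft_force: [-0.6, 0.2, 0.7]
width: -0.001
finger_force: 0.0
t12.98 tcp [0.7394 0.0889 0.2354] yaw 2.996 F [-0.6  0.2  0.7] w -0.0
  now-axes [-0.018  0.004 -0.015] target-axes [-0.018  0.004 -0.015] turn [-0.0005 -0.0016 -0.0001]
t12.98 tcp [0.7394 0.0889 0.2354] yaw 2.996 F [-0.6  0.2  0.7] w -0.0
  now-axes [0.413 0.004 0.095] target-axes [0.414 0.004 0.093] turn [-0.0005 -0.0016 -0.0001]
```

```bash
python3 -m creep '[{"x":0.0435,"y":0.004,"z":-0.011,"wx":0,"wy":0,"wz":0,"hand":1},{"x":0.0435,"y":0,"z":-0.01,"wx":0,"wy":0,"wz":0,"hand":1},{"x":0.0435,"y":0,"z":-0.01,"wx":0,"wy":0,"wz":0,"hand":1},{"x":0.0435,"y":0,"z":-0.01,"wx":0,"wy":0,"wz":0,"hand":1},{"x":0.0435,"y":0,"z":-0.01,"wx":0,"wy":0,"wz":0,"hand":1},{"x":0.0435,"y":0,"z":-0.008,"wx":0,"wy":0,"wz":0,"hand":1},{"x":0.04,"y":0,"z":0.005,"wx":0,"wy":0,"wz":0,"hand":1},{"x":0.04,"y":0,"z":0.01,"wx":0,"wy":0,"wz":0,"hand":1}]'
python3 -m creep '[{"x":0.04,"y":0,"z":0.017,"wx":0,"wy":0,"wz":0,"hand":1},{"x":0.032,"y":0,"z":0.03,"wx":0,"wy":0,"wz":0,"hand":1},{"x":0,"y":0,"z":0.03,"wx":0,"wy":0,"wz":0,"hand":1},{"x":0,"y":0,"z":0.03,"wx":0,"wy":0,"wz":0,"hand":1},{"x":0,"y":0,"z":0.03,"wx":0,"wy":0,"wz":0,"hand":1},{"x":0,"y":0,"z":0.008,"wx":0,"wy":0,"wz":0,"hand":1},{"x":0,"y":0,"z":0.008,"wx":0,"wy":0,"wz":0,"hand":1},{"x":0,"y":0,"z":0,"wx":0,"wy":0,"wz":0,"hand":1}]'
```

```text
t: 13.65
tcp_pos: [0.6563, 0.1025, 0.2504]
eef_rot: [3.141, 0.002, 2.996]
ft_force: [0.9, 0.1, -1.1]
width: -0.004
finger_force: 0.4
t: 14.32
tcp_pos: [0.6387, 0.105, 0.2117]
eef_rot: [-3.141, -0.001, 2.996]
ft_force: [-6.7, 1.5, 10.3]
width: -0.004
finger_force: 5.3
```

```bash
python3 -m creep '[{"x":0,"y":0,"z":0.008,"wx":0,"wy":0,"wz":0,"hand":1},{"x":0,"y":0,"z":0.008,"wx":0,"wy":0,"wz":0,"hand":1},{"x":0,"y":0,"z":0,"wx":0,"wy":0,"wz":0,"hand":1}]'
python3 -m creep '[{"x":0,"y":0,"z":-0.08,"wx":0,"wy":0,"wz":0,"hand":1},{"x":0,"y":0,"z":-0.14,"wx":0,"wy":0,"wz":0,"hand":1},{"x":0,"y":0,"z":-0.14,"wx":0,"wy":0,"wz":0,"hand":1},{"x":0,"y":0,"z":-0.14,"wx":0,"wy":0,"wz":0,"hand":1},{"x":0,"y":0,"z":0,"wx":0,"wy":0,"wz":0,"hand":1}]'
python3 -c "
from h import *
mouths('scene')
c=M+rot(MY)@np.array((0,.02));y=-.31
for r,z in((.085,.31),(.085,.222)):
  q=c+r*np.array([np.cos(y),np.sin(y)]); print(q);go(*q,z,np.pi+y)"
```

```text
t: 14.57
tcp_pos: [0.6387, 0.1051, 0.2109]
eef_rot: [3.141, -0.0, 2.996]
ft_force: [-15.5, -1.2, 31.7]
width: 0.002
finger_force: 15.9
t: 14.98
tcp_pos: [0.6425, 0.1053, 0.3396]
eef_rot: [3.138, 0.012, 2.996]
ft_force: [0.5, -0.1, 1.4]
width: 0.0
finger_force: 0.0
t1 0.186 (354, 220) 162.2
t1 0.195 (354, 216) 162.4
t2 0.186 (316, 207) 106.2
t2 0.195 (316, 204) 105.32
a 0.186 (351, 185) 99.4
a 0.195 (352, 182) 113.04
[0.63889643 0.05984826]
t15.03 tcp [0.6413 0.1051 0.3362] yaw 2.996 F [-0.8 -0.4 -0.4] w 0.0
  now-axes [-0.017 -0.181  0.037] target-axes [-0.046 -0.175  0.037] turn [0.0008 0.0025 0.0524]
[0.63889643 0.05984826]
t15.03 tcp [0.6413 0.1051 0.3362] yaw 2.996 F [-0.8 -0.4 -0.4] w 0.0
  now-axes [-0.014 -0.181  0.389] target-axes [-0.046 -0.175  0.389] turn [0.0008 0.0025 0.0524]
```

```bash
python3 -m creep '[{"x":-0.008,"y":-0.09,"z":0,"wx":0,"wy":0,"wz":0,"hand":1},{"x":-0.008,"y":-0.09,"z":0,"wx":0,"wy":0,"wz":0,"hand":1},{"x":0,"y":0,"z":0,"wx":0,"wy":0,"wz":0.026,"hand":1},{"x":0,"y":0,"z":0.04,"wx":0,"wy":0,"wz":0.026,"hand":1},{"x":0,"y":0,"z":0.11,"wx":0,"wy":0,"wz":0,"hand":1},{"x":0,"y":0,"z":0.11,"wx":0,"wy":0,"wz":0,"hand":1},{"x":0,"y":0,"z":0.11,"wx":0,"wy":0,"wz":0,"hand":1},{"x":0,"y":0,"z":0,"wx":0,"wy":0,"wz":0,"hand":1}]'
python3 -m creep '[{"x":0,"y":0,"z":0,"wx":0,"wy":0,"wz":0,"hand":1},{"x":0,"y":0,"z":0,"wx":0,"wy":0,"wz":0,"hand":1}]'
python3 -c "
from h import *
c=M+rot(MY)@np.array((0,.02));y=-.31
for r,z in((.085,.222),(-.018,.195)):
  q=c+r*np.array([np.cos(y),np.sin(y)]); go(*q,z,np.pi+y)"
```

```text
t: 15.7
tcp_pos: [0.6323, 0.0593, 0.232]
eef_rot: [-3.137, -0.011, 2.833]
ft_force: [-1.5, 0.1, -0.8]
width: -0.003
finger_force: 0.0
t: 15.87
tcp_pos: [0.6368, 0.0598, 0.24]
eef_rot: [-3.142, 0.001, 2.833]
ft_force: [0.2, 0.7, -0.4]
width: -0.001
finger_force: 0.0
t15.87 tcp [0.6368 0.0598 0.24  ] yaw 2.833 F [ 0.2  0.7 -0.4] w -0.0
  now-axes [-0.008  0.003  0.004] target-axes [-0.008  0.003  0.004] turn [-0.      0.0002  0.0004]
t15.87 tcp [0.6368 0.0598 0.24  ] yaw 2.833 F [ 0.2  0.7 -0.4] w -0.0
  now-axes [0.404 0.003 0.112] target-axes [0.404 0.003 0.112] turn [-0.      0.0002  0.0004]
```

```bash
python3 -m creep '[{"x":0.042,"y":0.003,"z":-0.008,"wx":0,"wy":0,"wz":0,"hand":1},{"x":0.042,"y":0,"z":-0.008,"wx":0,"wy":0,"wz":0,"hand":1},{"x":0.042,"y":0,"z":-0.008,"wx":0,"wy":0,"wz":0,"hand":1},{"x":0.042,"y":0,"z":-0.008,"wx":0,"wy":0,"wz":0,"hand":1},{"x":0.042,"y":0,"z":-0.008,"wx":0,"wy":0,"wz":0,"hand":1},{"x":0.042,"y":0,"z":-0.006,"wx":0,"wy":0,"wz":0,"hand":1},{"x":0.04,"y":0,"z":0.005,"wx":0,"wy":0,"wz":0,"hand":1},{"x":0.04,"y":0,"z":0.01,"wx":0,"wy":0,"wz":0,"hand":1}]'
python3 -m creep '[{"x":0.04,"y":0,"z":0.017,"wx":0,"wy":0,"wz":0,"hand":1},{"x":0.032,"y":0,"z":0.03,"wx":0,"wy":0,"wz":0,"hand":1},{"x":0,"y":0,"z":0.03,"wx":0,"wy":0,"wz":0,"hand":1},{"x":0,"y":0,"z":0.03,"wx":0,"wy":0,"wz":0,"hand":1},{"x":0,"y":0,"z":0.03,"wx":0,"wy":0,"wz":0,"hand":1},{"x":0,"y":0,"z":0.01,"wx":0,"wy":0,"wz":0,"hand":1},{"x":0,"y":0,"z":0.01,"wx":0,"wy":0,"wz":0,"hand":1},{"x":0,"y":0,"z":0,"wx":0,"wy":0,"wz":0,"hand":1}]'
```

```text
t: 16.53
tcp_pos: [0.5567, 0.0861, 0.2479]
eef_rot: [3.141, 0.002, 2.833]
ft_force: [1.4, 0.3, 0.1]
width: 0.004
finger_force: 0.4
t: 17.2
tcp_pos: [0.5403, 0.0914, 0.2106]
eef_rot: [3.141, -0.001, 2.833]
ft_force: [-16.0, 0.6, 35.1]
width: 0.001
finger_force: 17.7
```

```bash
python3 -m creep '[{"x":0,"y":0,"z":-0.08,"wx":0,"wy":0,"wz":0,"hand":1},{"x":0.06,"y":0,"z":-0.12,"wx":0,"wy":0,"wz":0,"hand":1},{"x":0.1,"y":0.06,"z":-0.12,"wx":0,"wy":0,"wz":0,"hand":0.4},{"x":0.1,"y":0.08,"z":0,"wx":0,"wy":0,"wz":0.018,"hand":0.4},{"x":0,"y":0.05,"z":0,"wx":0,"wy":0,"wz":0,"hand":0.4},{"x":0,"y":0,"z":0,"wx":0,"wy":0,"wz":0,"hand":0.4},{"x":0,"y":0,"z":0,"wx":0,"wy":0,"wz":0,"hand":0.4}]'
python3 -c "
from h import *
q=M+rot(MY)@np.array([-.098,.072])
go(*q,.15,np.pi+MY);go(*q,.075,np.pi+MY)
mouths('scene')
cv2.imwrite('pics/w5.png',eyes.snapshot('wrist')[:,:,::-1])
t=eyes.snapshot('top');print(cv2.imwrite('pics/t5.png',t[:,:,::-1]))
mouths('top')"
```

```text
t: 17.78
tcp_pos: [0.4938, 0.156, 0.2869]
eef_rot: [-3.141, -0.0, 2.779]
ft_force: [0.6, -0.7, 0.0]
width: 0.599
finger_force: 0.0
t17.78 tcp [0.4938 0.156  0.2869] yaw 2.779 F [ 0.6 -0.7  0. ] w 0.6
  now-axes [ 0.073 -0.009  0.48 ] target-axes [ 0.074 -0.001  0.48 ] turn [-0.0003 -0.     -0.036 ]
t17.78 tcp [0.4938 0.156  0.2869] yaw 2.779 F [ 0.6 -0.7  0. ] w 0.6
  now-axes [ 0.073 -0.008  0.78 ] target-axes [ 0.074 -0.001  0.78 ] turn [-0.0003 -0.     -0.036 ]
t1 0.186 (354, 220) 105.84
t1 0.195 (354, 216) 105.16
t2 0.186 (316, 207) 105.32
t2 0.195 (316, 204) 104.72
a 0.186 (351, 185) 105.56
a 0.195 (352, 182) 104.92
True
t1 0.186 (272, 165) 142.84
t1 0.195 (271, 164) 142.56
t2 0.186 (314, 176) 144.4
t2 0.195 (314, 175) 144.2
a 0.186 (280, 218) 145.32
a 0.195 (280, 218) 145.32
```

View pics/w5.png

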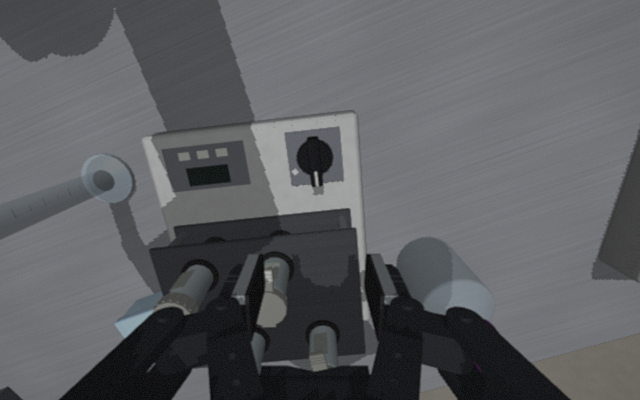

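The wrist view shows all three flip caps flat and shut, with uniform cap-top brightness in both fixed cameras. The switch handle is at (315,158), still off.

```bash
python3 -m creep '[{"x":0,"y":0,"z":0,"wx":0,"wy":0,"wz":-0.036,"hand":0.5},{"x":0.037,"y":-0.001,"z":0.08,"wx":0,"wy":0,"wz":0,"hand":0.5},{"x":0.037,"y":0,"z":0.1,"wx":0,"wy":0,"wz":0,"hand":0.5},{"x":0,"y":0,"z":0.1,"wx":0,"wy":0,"wz":0,"hand":0.5},{"x":0,"y":0,"z":0.1,"wx":0,"wy":0,"wz":0,"hand":0.5},{"x":0,"y":0,"z":0.1,"wx":0,"wy":0,"wz":0,"hand":0.5},{"x":0,"y":0,"z":0,"wx":0,"wy":0,"wz":0,"hand":0.5},{"x":0,"y":0,"z":0,"wx":0,"wy":0,"wz":0,"hand":0.5}]'
python3 -c "
from h import *
q=M+rot(MY)@np.array([-.098,.072])
go(*q,.075,np.pi+MY)"
```

```text
t: 18.65
tcp_pos: [0.4749, 0.1595, 0.1669]
eef_rot: [-3.14, -0.003, 2.889]
ft_force: [0.4, 0.5, 0.1]
width: 0.496
finger_force: 0.0
t18.65 tcp [0.4749 0.1595 0.1669] yaw 2.889 F [0.4 0.5 0.1] w 0.5
  now-axes [-0.004  0.005  0.3  ] target-axes [-0.003  0.005  0.3  ] turn [-0.0007 -0.0008 -0.0009]
```

```bash
python3 -m creep '[{"x":-0.003,"y":0.005,"z":0.08,"wx":0,"wy":0,"wz":0,"hand":0.5},{"x":0,"y":0,"z":0.08,"wx":0,"wy":0,"wz":0,"hand":0.5},{"x":0,"y":0,"z":0.08,"wx":0,"wy":0,"wz":0,"hand":0.5},{"x":0,"y":0,"z":0.05,"wx":0,"wy":0,"wz":0,"hand":0.5},{"x":0,"y":0,"z":0,"wx":0,"wy":0,"wz":0,"hand":1},{"x":0,"y":0,"z":0,"wx":0,"wy":0,"wz":0,"hand":1},{"x":0,"y":0,"z":0,"wx":0,"wy":0,"wz":0,"hand":1},{"x":0,"y":0,"z":0,"wx":0,"wy":0,"wz":0,"hand":1}]' 40
python3 -m creep '[{"x":0,"y":0,"z":0,"wx":0,"wy":0,"wz":0,"hand":1},{"x":0,"y":0,"z":0,"wx":0,"wy":0,"wz":0,"hand":1},{"x":0,"y":0,"z":0,"wx":0,"wy":0,"wz":0,"hand":1}]'
```

```text
t: 19.32
tcp_pos: [0.4778, 0.1616, 0.097]
eef_rot: [3.14, 0.003, 2.889]
ft_force: [0.2, 0.8, 1.0]
width: 0.14
finger_force: 41.6
t: 19.57
tcp_pos: [0.4778, 0.1616, 0.0969]
eef_rot: [3.14, 0.003, 2.89]
ft_force: [-0.6, -0.9, 8.5]
width: 0.142
finger_force: 42.4
```

```bash
python3 -m creep '[{"x":0,"y":0,"z":-0.006,"wx":0,"wy":0,"wz":0.03,"hand":1},{"x":0,"y":0,"z":0,"wx":0,"wy":0,"wz":0.038,"hand":1},{"x":0,"y":0,"z":0,"wx":0,"wy":0,"wz":0.038,"hand":1},{"x":0,"y":0,"z":0,"wx":0,"wy":0,"wz":0.038,"hand":1},{"x":0,"y":0,"z":0,"wx":0,"wy":0,"wz":0.038,"hand":1},{"x":0,"y":0,"z":0,"wx":0,"wy":0,"wz":0.038,"hand":1},{"x":0,"y":0,"z":0,"wx":0,"wy":0,"wz":0.038,"hand":1},{"x":0,"y":0,"z":0,"wx":0,"wy":0,"wz":0.038,"hand":1}]'
python3 -m creep '[{"x":0,"y":0,"z":0,"wx":0,"wy":0,"wz":0.035,"hand":1},{"x":0,"y":0,"z":0,"wx":0,"wy":0,"wz":0,"hand":1},{"x":0,"y":0,"z":0,"wx":0,"wy":0,"wz":0,"hand":1}]'
```

```text
t: 20.23
tcp_pos: [0.4774, 0.1612, 0.097]
eef_rot: [3.14, 0.001, 1.954]
ft_force: [4.3, -0.1, -8.6]
width: 0.139
finger_force: 42.1
t: 20.48
tcp_pos: [0.4773, 0.1612, 0.097]
eef_rot: [3.14, 0.001, 1.853]
ft_force: [4.5, -1.2, -8.3]
width: 0.142
finger_force: 42.0
```

```bash
python3 -m creep '[{"x":0,"y":0,"z":0,"wx":0,"wy":0,"wz":0.008,"hand":1},{"x":0,"y":0,"z":0,"wx":0,"wy":0,"wz":0,"hand":1},{"x":0,"y":0,"z":0,"wx":0,"wy":0,"wz":0,"hand":0.5},{"x":0,"y":0,"z":0,"wx":0,"wy":0,"wz":0,"hand":0.5},{"x":0,"y":0,"z":0,"wx":0,"wy":0,"wz":0,"hand":0.5},{"x":0,"y":0,"z":-0.08,"wx":0,"wy":0,"wz":0,"hand":0.5},{"x":0,"y":0,"z":-0.12,"wx":0,"wy":0,"wz":0,"hand":0.5},{"x":0,"y":0,"z":-0.15,"wx":0,"wy":0,"wz":0,"hand":0.5}]'
python3 -m creep '[{"x":0,"y":0,"z":-0.15,"wx":0,"wy":0,"wz":0,"hand":0.5},{"x":0,"y":0,"z":-0.15,"wx":0,"wy":0,"wz":0,"hand":0.5},{"x":0,"y":0,"z":-0.15,"wx":0,"wy":0,"wz":0,"hand":0.5},{"x":0,"y":0,"z":0,"wx":0,"wy":0,"wz":0,"hand":0.5},{"x":0,"y":0,"z":0,"wx":0,"wy":0,"wz":0,"hand":0.5}]'
python3 -c "
from h import *
p=eyes.camera_params('wrist'); im=cv2.cvtColor(eyes.snapshot('wrist'),cv2.COLOR_RGB2GRAY)
q=M+rot(MY)@np.array([-.098,.072])
v,u=np.mgrid[0:400,0:640]; P=ray(p,np.c_[u.ravel(),v.ravel()],.096)-q
r=np.hypot(*P.T); g=im.ravel()
k=(g<28)&(r<.032); print(k.sum(),'darkcentroid',P[k].mean(0).round(4)); d=P[k]-P[k].mean(0); w,V=np.linalg.eigh(d.T@d/k.sum()); print(np.sqrt(w),'bar angle',np.arctan2(*V[::-1,1])-MY)
c=P[k].mean(0); b=(g>70)&(np.hypot(*(P-c).T)<.02); print(b.sum(),(P[b].mean(0)-c).round(4) if b.any() else 0)
for cam in('scene','top'): mouths(cam)"
```

```text
t: 21.15
tcp_pos: [0.4747, 0.1608, 0.1839]
eef_rot: [-3.137, 0.0, 1.826]
ft_force: [0.8, 0.2, -0.3]
width: 0.495
finger_force: 0.0
t: 21.57
tcp_pos: [0.4774, 0.1617, 0.2995]
eef_rot: [3.136, -0.0, 1.825]
ft_force: [-0.1, 0.6, -0.2]
width: 0.497
finger_force: 0.0
519 darkcentroid [0.0018 0.01  ]
[0.00854358 0.01118293] bar angle 2.1647052185687654
90 [0.0126 0.003 ]
t1 0.186 (354, 220) 104.24
t1 0.195 (354, 216) 103.52
t2 0.186 (316, 207) 104.12
t2 0.195 (316, 204) 103.76
a 0.186 (351, 185) 103.88
a 0.195 (352, 182) 103.4
t1 0.186 (272, 165) 141.28
t1 0.195 (271, 164) 140.96
t2 0.186 (314, 176) 142.68
t2 0.195 (314, 175) 142.52
a 0.186 (280, 218) 143.76
a 0.195 (280, 218) 143.76
```

```bash
python3 -c "
from station import env
print(env.job_done())"
```

```text
the job is handed in; nothing more can be done
None
```

The job is handed in at about 22 s: all three flip caps stood open together, then all were pressed shut, then the switch was turned to on; the final pictures agree with this, nothing touched the bottle, cylinder or box as far as I could see, and the hand-in returned no verdict.

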